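Hang the glass carrier on the drip tree

TASK

Turn the drip tree by its orange knob, or by a branch, until its one empty branch points out over the middle of the white drip tray; then pick up the loose carrier of glasses by its orange grip, keeping it upright, thread its wire bail over that branch and leave it hanging there, at rest over the middle of the tray. Do not disturb the jar, the cup or the bowl.

Things in the scene. Friction and masses are not known exactly. Their poses are not given: they have to be found in the camera images.
- tray_middle (a point): Middle of the white square drip tray (130 x 130 mm, 22 mm high, on the table) fixed to the foot of the drip tree; the point lies 20 mm above the table. The tree's upright axis stands 110 mm from it along this point's +x; z up. Foot and tray do not move.
- free_branch (a point): On the drip tree's one empty branch, a level steel bar 10 mm thick: the point on top of it where the bail is to rest, 110 mm out from the tree's upright axis, 195 mm above the table. Turns with the tree: -x points outwards along the empty branch, z up. The other three branches, at 90 degrees, carry fixed carriers like the loose one, with white-capped amber glasses (tops 240 mm above the table).
- branch_tip (a point): Centre of the white ball (13 mm across) at the turned-up end of the empty branch, 143 mm out from the tree's axis and 204 mm above the table; the bar is level up to 136 mm out, then turns up into the ball, which stands 15 mm higher than the top of the bar. Axes as free_branch.
- knob_centre (a point): Centre of the orange knob on top of the drip tree, on its axis, 232 mm above the table: an upright bar 46 mm long (along this point's x, the line of the empty branch), 14 mm thick (along y), 42 mm high (211 to 253 mm above the table), one piece with the tree and turning with it. Under it is a round hub 36 mm across.
- carrier_centre (a point): The loose glass carrier, about 220 g: blue open box 64 x 64 x 45 mm with four clear glasses (no higher than the box), wire bail and orange grip; 160 mm tall, upright on the table. Point half-way up, 80 mm above its underside; z up, x level, through the bail's opening (the line the branch must take, either end first), y across. Open space from the box up to the bail.
- carrier_grip (a point): Point in the orange grip of the loose carrier, 142 mm above its underside: the grip is an upright block 18 x 18 mm, from 120 to 160 mm above the underside, sides along the carrier's x and y. Axes as carrier_centre.
- carrier_bail (a point): Underside of the loose carrier's bail wire at its middle, 115 mm above the carrier's underside: this rests on the branch. The bail is an arch of 6 mm wire in the carrier's y-z plane: two uprights, 54 mm clear between them, from the box, and a roof rising 10 mm to the middle, where the grip stands on it. Axes as carrier_centre.
- jar_centre (a point): Amber jar with white lid, 64 mm across, 100 mm tall, loose, to be left alone; the point is 50 mm above its underside.
- cup_centre (a point): White cup, 66 mm across, 85 mm tall, loose, to be left alone; the point is 42 mm above its underside.
- bowl_centre (a point): Steel bowl, 120 mm across, 50 mm tall, loose, to be left alone; the point is 25 mm above its underside.
- tree (a joint): Turn of the drip tree about its upright axis, rad, counter-clockwise from above; 0 (or a whole turn, 6.283) when the empty branch points over the middle of the drip tray. The tree turns all the way round in either sense against a friction of about 0.12 N m, and stays where it is left.
Mind the look-alikes: they are no part of the job. Several things look just like the part that bears carrier_centre: the one meant starts farthest to the robot's left.

How it is judged:
On the way, in this order (a step that is already met when the one before it is completed fails the run):
1. the empty branch is over the middle of the drip tray (its hanging point within 30 mm, seen from above), with the carrier not yet on it (horizontal distance between free_branch and tray_middle below 0.03 m and distance between carrier_bail and free_branch above 0.08 m), for 0.3 s.
2. the carrier's bail rests on the empty branch (x of carrier_bail in the frame of free_branch between -0.032 and 0.04 m and y of carrier_bail in the frame of free_branch between -0.015 and 0.015 m and z of carrier_bail in the frame of free_branch between -0.008 and 0.008 m), for 0.2 s.
At the end, for the whole second after the job is handed in: Carrier hangs by its bail on the empty branch (15 mm sideways, 8 mm height, 32 mm outwards, 40 mm inwards of the hanging point); from above, hanging point within 30 mm and carrier within 45 mm of the tray's middle; tilt under 0.25 rad; carrier and tree at rest (all of step 2 and horizontal distance between free_branch and tray_middle below 0.03 m and horizontal distance between carrier_centre and tray_middle below 0.045 m and angle between carrier_centre's own z axis and vertical below 0.25 rad and linear speed of carrier below 0.03 m/s and velocity of joint tree between -0.05 and 0.05 rad/s); the robot touches nothing.
It fails at once if the carrier is tipped by more than 0.6 rad (angle between carrier_centre's own z axis and vertical above 0.6 rad).
It fails at once if the jar is moved by more than 30 mm (distance of jar_centre from where it was at the start of the episode above 0.03 m).
It fails at once if the cup is moved by more than 30 mm (distance of cup_centre from where it was at the start of the episode above 0.03 m).
It fails at once if the bowl is moved by more than 30 mm (distance of bowl_centre from where it was at the start of the episode above 0.03 m).
It also fails if it takes over 70 s, if anything falls off the work surface, if the arm or the gripper's body presses on something with over 40 N, if the wrist force passes 120 N, or if a joint passes its speed limit or range.

ROBOT

A 6-joint arm with a two-finger parallel gripper is mounted at the origin on the work surface. World frame = base frame: x ahead of the robot, y to its left, z up, the work surface at z = 0. Lengths are in m, angles in rad, forces in N, time in s.
With the tool pointing down it reaches from about 0.275 to 0.825 m from the base axis. Payload 5.2 kg.
Tool frame: the origin (TCP) lies between the finger pads; the fingertips stand 8 mm ahead of it and the grasp point (between the pads) lies 11 mm behind it (env.nose_length is the distance from the TCP to the fingertips, in m); z points along the fingers, y is the direction in which the jaws open and shut (so a half turn about z gives the same grasp; the last joint's range is limited). The gripper opens to 93 mm and grips with 3 to 60 N. Pads are 15 mm wide; open, the fingers measure 128 mm over their backs; the gripper's body (75 mm by 188 mm) begins 65 mm behind the grasp point.
Start: joints at [1.111, 0.259, 1.535, -0, 1.348, -0.203], TCP at [0.14, 0.532, 0.227] pointing down, gripper open.
Joint ranges: [-3.14, 3.14], [-0.91, 2.08], [0.19, 2.58], [-1.22, 4.36], [0.22, 2.71], [-3.12, 3.12]. Speed limits (rad/s): [2.57, 2.57, 3.14, 3.14, 3.14, 3.14].

INTERFACE

Orientations are given as a 3x3 rotation matrix whose columns are the frame's x, y, z axes.
In Python, from plant import env gives the robot as it stands. The module is installed in compiled form; this text tells all that it offers.
- The arm moves only by the tool step_arm, never from a script. Its argument "targets" is text: rows parted by semicolons, each of 4 numbers parted by spaces: the shift along the tool's x, y, z in mm, then the turn about the tool's z in rad. A call has 1 to 20 rows; each row is the pose to reach, as a shift and turn from the pose commanded when the call began, along the tool's axes at that moment; what a row does not reach only later rows make up. A row lasts 1/8 s, in which the tool goes at most 62.5 mm and 10.7 degrees, less where a joint would pass 70% of its speed; a pose out of reach is approached as far as the arm can. A call with a gripper value outside its range is refused whole. "grip" is the finger opening in mm, from 0 to 93, set as the call begins (left out, the last holds). The fingers move at their own pace and stop on an object; the grip force is fixed at half the most. Time passes only in rows, so rows that repeat a pose let the fingers close. It gives the time, the measured TCP pose, the force and the opening at its end, in the units of the state.
- env.observe(): the state, without advancing time (a new reading comes with each control period).
- env.grab_frame(name): name is "scene" or "top" or "wrist"; returns the picture (420x560x3 uint8, red, green, blue); there is no depth.
- env.camera_info(name): a dict with "K" (3x3 intrinsics, pixels), "origin" and "attitude" of the camera in the world. Camera axes: x right, y up, looking along -z (the intrinsics and any distortion apply to the point x, -y, -z); pixel columns grow to the right and rows downward; lengths in m; the calibration is good to about 2 mm. A picture is of the moment at which its call begins: read the wrist's pose just before it. camera_info takes no time and is no camera call; for the wrist camera it gives the pose at the moment of the call.
- env.finish_job(): hands the job in, once; it reports no verdict.
The state is a dict: "time_s": time; "joint_positions": joint angles; "joint_vel": joint speeds; "joint_efforts": joint torques, N m; "position": TCP position; "eef_rot": TCP orientation; "wrist_force": force on the tool from outside, world axes, zero at the start; "wrist_torque": the same for the moment, N m; "width": finger opening in m.
Only numpy, scipy, OpenCV 4.12 (cv2) and the standard library are available. Lean on these libraries where they do the work, as an engineer would, in place of code of your own. Each camera call takes 0.05 s, during which the arm holds its last target. There are 200 camera calls.

## Working session

There is one attempt and no reset: what is moved stays moved. The work goes in short steps, Python scripts to look and compute and a tool call to move; the robot and the scene stay as the last step left them, time stands still between calls to the robot, and variables do not carry over. Pictures are saved under pics/ and viewed, about 8 in all and at most 12, crops included, and the job is handed in when it is done.

Besides the shell and the picture viewer there is one more tool, called after ">>>" in YAML: its name, and indented under it one key for each argument. step_arm: Moves the arm, as the interface text tells. Its arguments: {"type":"object","properties":{"targets":{"type":"string"},"grip":{"type":"number"}},"required":["targets"]}

```bash
mkdir -p pics
cat > h.py <<'E'
import numpy as np, cv2
from plant import env
def snap(n,f):
    im=env.grab_frame(n); cv2.imwrite('pics/'+f,cv2.cvtColor(im,cv2.COLOR_RGB2BGR)); return im
def back(ci,u,v,z):
    K=ci['K'];d=np.linalg.solve(K,[u,v,1.]);d=ci['attitude']@np.array([d[0],-d[1],-d[2]]);o=ci['origin']
    return o+d*(z-o[2])/d[2]
def proj(ci,p):
    c=np.array(ci['attitude']).T@(np.array(p)-ci['origin']);q=ci['K']@np.array([c[0],-c[1],-c[2]]);return q[:2]/q[2]
E
python3 - <<'E'
from h import *
for n in('scene','top'):
    snap(n,n+'0.png');print(n,env.camera_info(n))
print(env.observe())
E
```

```text
scene {'K': array([[487.85762288,   0.        , 286.37864379],
       [  0.        , 487.85762288, 210.78959755],
       [  0.        ,   0.        ,   1.        ]]), 'origin': array([1.3863946 , 0.42432219, 1.28009923]), 'attitude': array([[-0.42039237, -0.68793861,  0.59161704],
       [ 0.90719567, -0.30695955,  0.28770099],
       [-0.01631811,  0.65765971,  0.75313838]])}
top {'K': array([[495.56420326,   0.        , 281.76726588],
       [  0.        , 495.56420326, 197.6186369 ],
       [  0.        ,   0.        ,   1.        ]]), 'origin': array([ 0.21010811, -0.03233705,  1.55693478]), 'attitude': array([[ 0.11784361,  0.9703304 , -0.21112036],
       [-0.9930286 ,  0.11571926, -0.02243343],
       [ 0.00266286,  0.2122922 ,  0.97720261]])}
{'time_s': 0.1, 'joint_positions': array([ 1.11118885e+00,  2.59265466e-01,  1.53595515e+00, -1.53073557e-05,
        1.34801056e+00, -2.02801192e-01]), 'joint_vel': array([ 0.00172039, -0.00107515, -0.00251372,  0.000137  ,  0.00031664,
        0.00108566]), 'joint_efforts': array([ 1.91766463e-03, -4.38206112e+01, -2.84641993e+01,  7.18040764e-02,
        3.62368114e-02, -7.20268031e-05]), 'position': array([0.13946361, 0.53153199, 0.22591076]), 'eef_rot': array([[-9.67206840e-01,  2.53989015e-01, -7.13463040e-04],
       [ 2.53989821e-01,  9.67205767e-01, -1.47511056e-03],
       [ 3.15403688e-04, -1.60794937e-03, -9.99998658e-01]]), 'wrist_force': array([0.29419019, 0.06701208, 0.56773583]), 'wrist_torque': array([ 0.03626828,  0.03440556, -0.01612167]), 'width': 0.09280463163292821}
```

View pics/scene0.png

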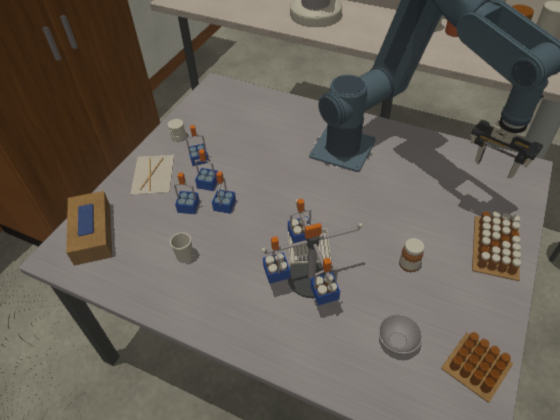

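View pics/top0.png

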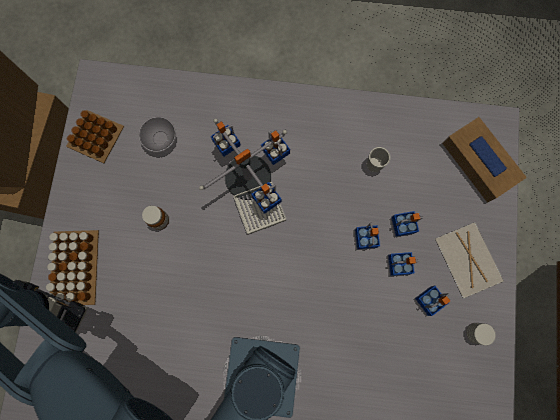

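The pictures show the tree at top (245,170), with its empty branch pointing image-left to the ball near (203,187) and the tray at (262,212). There are four loose carriers, and the leftmost (largest y) is at (367,236). I'll zoom in.

Run:
```python
from h import *
im=cv2.imread('pics/top0.png')[110:290,190:450]
cv2.imwrite('pics/c1.png',cv2.resize(im,None,fx=3,fy=3,interpolation=cv2.INTER_CUBIC))
ci=env.camera_info('top')
for n,u,v,z in [('tray',260,212,.022),('ball',203,187,.204),('knob',243,157,.253),('carbox',367,238,.045),('grip',374,229,.16),('jar',153,217,.1),('cup',379,157,.085),('bowl',158,135,.05)]:
    print(n,back(ci,u,v,z).round(3))
```

```text
tray [0.488 0.066 0.022]
ball [0.507 0.222 0.204]
knob [0.592 0.117 0.253]
carbox [ 0.442 -0.272  0.045]
grip [ 0.452 -0.272  0.16 ]
jar [0.421 0.375 0.1  ]
cup [ 0.692 -0.282  0.085]
bowl [0.692 0.419 0.05 ]
```

View pics/c1.png

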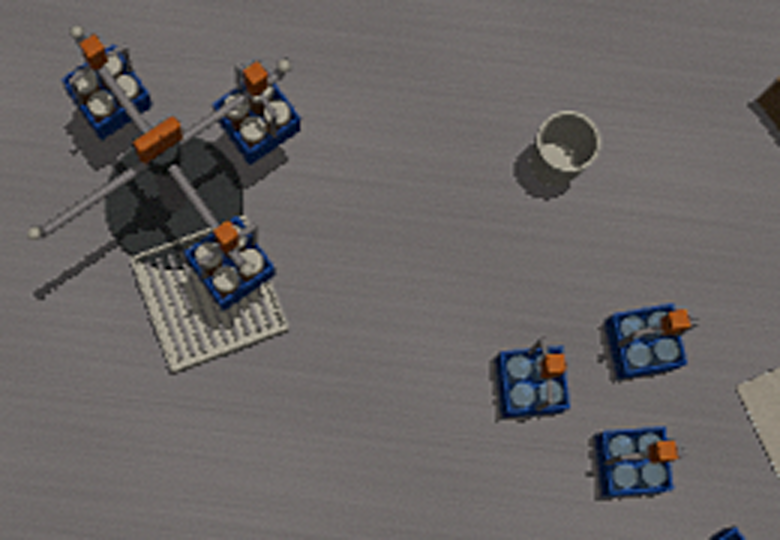

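Run:
```python
from h import *
ci=env.camera_info('top')
B=lambda x,y,z: back(ci,190+x/3,110+y/3,z)
c=[B(133,258,.022),B(173,373,.022),B(288,327,.022),B(248,215,.022)]
for p in c: print('corner',p.round(3))
print([round(float(np.linalg.norm(c[i]-c[i-1])),3) for i in range(4)])
t=(c[0]+c[2])/2; d=(c[0]-c[1])+(c[3]-c[2]); d=d[:2]/np.linalg.norm(d[:2])
print('tray',t,'dir',d,'axis',t[:2]+.11*d)
k=[B(*p,.253) for p in[(135,147),(176,118),(181,128),(138,157)]]
K=sum(k)/4;print('knob',K,[round(float(np.linalg.norm(k[i]-k[i-1])),3) for i in range(4)])
b=B(36,232,.204);a=t[:2]+.11*d
for A in(a,K[:2]): 
    v=b[:2]-A;print('ball',b,np.linalg.norm(v),'ang',np.arctan2(v[1],v[0]),'tray ang',np.arctan2(*(t[:2]-A)[::-1]))
for p in[(77,32),(285,66)]: print('other balls',B(*p,.204))
q=[B(*p,.045) for p in[(497,350),(560,347),(568,410),(505,416)]];print('car',sum(q)/4,[round(float(np.linalg.norm(q[i]-q[i-1])),3) for i in range(4)], q[0]-q[3],q[1]-q[2])
print('grip',B(553,362,.155))
for p in[(645,342),(635,463)]:print('others',B(*p,.045))
```

```text
corner [0.529 0.153 0.022]
corner [0.413 0.095 0.022]
corner [ 0.475 -0.018  0.022]
corner [0.59  0.038 0.022]
[0.13, 0.13, 0.129, 0.128]
tray [0.502098   0.06724027 0.022     ] dir [0.8962813  0.44348599] axis [0.60068894 0.11602373]
knob [0.59554551 0.11830215 0.253     ] [0.01, 0.046, 0.011, 0.048]
ball [0.50522559 0.22439076 0.204     ] 0.1444183699254043 ang 2.2929728848884903 tray ang -2.6821083075425998
ball [0.50522559 0.22439076 0.204     ] 0.13932868383096514 ang 2.276081119849182 tray ang -2.641499781351605
other balls [0.70579114 0.21524526 0.204     ]
other balls [0.69531913 0.01225092 0.204     ]
car [ 0.44545777 -0.27356542  0.045     ] [0.068, 0.065, 0.065, 0.065] [0.06673095 0.01396032 0.        ] [0.06381277 0.01312983 0.        ]
grip [ 0.44840387 -0.2739542   0.155     ]
others [ 0.49902753 -0.38537966  0.045     ]
others [ 0.37407047 -0.38342433  0.045     ]
```

>>> step_arm:
  targets: "0 0 -60 0; 0 0 -120 0; -551 -284 -120 0.584; -551 -284 -120 0.584; -551 -284 -120 0.584; -551 -284 -120 0.584; -551 -284 -120 0.584; -551 -284 -120 0.584; -551 -284 -120 0.584; -551 -284 -120 0.584; -551 -284 -120 0.584; -551 -284 -120 0.584; -551 -284 -120 0.584; -551 -284 -120 0.584; -551 -284 -120 0.584; -551 -284 -120 0.584"
  grip: 60

```text
time_s: 2.1
position: [0.5997, 0.1186, 0.3473]
eef_rot: [[-0.668, 0.744, 0.001], [0.744, 0.668, 0.0], [-0.0, 0.001, -1.0]]
wrist_force: [-0.4, -0.1, 0.4]
width: 0.0603
```

Run:
```python
from h import *
ci=env.camera_info('wrist');snap('wrist','w1.png');print(ci)
s=env.observe();print(s['time_s'],s['position'],s['eef_rot'],s['joint_positions'],s['width'])
for p in[(.6,.117,.253),(.6,.117,.2),(.445,-.273,.16)]: print(proj(ci,p))
```

```text
{'K': array([[373.58948621,   0.        , 279.82563318],
       [  0.        , 373.58948621, 211.07884689],
       [  0.        ,   0.        ,   1.        ]]), 'origin': array([0.55350706, 0.16793315, 0.50466159]), 'attitude': array([[ 0.74411956, -0.64741282, -0.16475046],
       [ 0.66804505,  0.72164136,  0.18152015],
       [ 0.00137227, -0.24513342,  0.96948838]])}
2.15 [0.59980531 0.1184331  0.34729816] [[-6.68122380e-01  7.44050911e-01  8.53274570e-04]
 [ 7.44051224e-01  6.68122570e-01  7.93444407e-05]
 [-5.11055696e-04  6.87891785e-04 -9.99999633e-01]] [ 1.26694622e-02  3.26437587e-01  1.15446724e+00  6.88003642e-05
  1.65983362e+00 -7.19007094e-01] 0.05978775536564377
[280.14828936 218.47497726]
[280.00818564 201.71474097]
[-74.41195554 365.16753643]
```

View pics/w1.png

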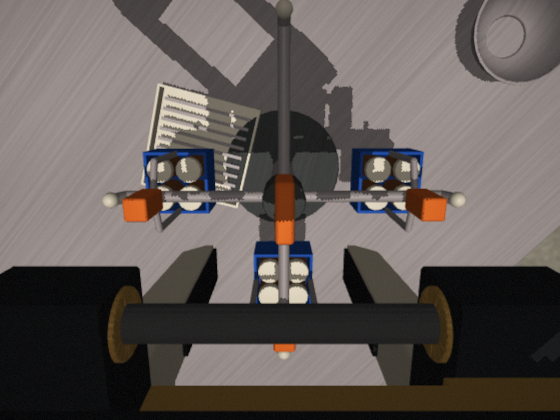

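The wrist view shows the knob at column 284 where I predicted 280, so it lies about 3 mm along tool +y. The branch is straight up the image, with balls at (284,8) and (284,355). The tray corners are at (160,85), (260,107) and (238,207).

Run:
```python
from h import *
ci=env.camera_info('wrist')
B=lambda u,v,z: back(ci,u,v,z)[:2]
c=[B(160,85,.022),B(260,107,.022),B(238,207,.022)];print(c,np.linalg.norm(c[0]-c[1]),np.linalg.norm(c[2]-c[1]))
t=(c[0]+c[2])/2; print('tray',t)
b=[B(284,8,.204),B(284,355,.204),B(110,200,.204),B(458,200,.204)];print(b)
a=sum(b)/4;print('axis',a,np.arctan2(*(b[0]-b[1])[::-1]),'trayang',np.arctan2(*(t-a)[::-1])+2*np.pi,np.linalg.norm(t-a))
```

```text
[array([0.41956358, 0.0980042 ]), array([0.52801573, 0.1603832 ]), array([0.59053697, 0.04446331])] 0.12511198589071387 0.13170545908948292
tray [0.50505028 0.07123375]
[array([0.50488489, 0.22729452]), array([0.69876051, 0.01245346]), array([0.49433554, 0.02514428]), array([0.70777588, 0.21658134])]
axis [0.60143921 0.1203684 ] 2.3049436503338114 trayang 3.6130130201730126 0.10818982879987309
```

>>> step_arm:
  targets: "0 2 40 0; 0 2 80 0; 0 2 110 0; 0 2 122 0; 0 2 122 0"

```text
time_s: 2.78
position: [0.6017, 0.119, 0.2247]
eef_rot: [[-0.667, 0.745, -0.001], [0.745, 0.667, -0.0], [0.0, -0.0, -1.0]]
wrist_force: [0.4, -0.3, 1.0]
width: 0.06
```

>>> step_arm:
  targets: "0 0 0 0; 0 0 0 0; 0 0 0 0; 0 0 0 0; 0 0 0 0"
  grip: 0

```text
time_s: 3.4
position: [0.6028, 0.1194, 0.2248]
eef_rot: [[-0.667, 0.745, 0.002], [0.745, 0.667, 0.002], [-0.0, 0.002, -1.0]]
wrist_force: [10.2, 8.0, -5.0]
width: 0.0145
```

>>> step_arm:
  targets: "0 0 0 -0.1; 0 0 0 -0.22; 0 0 0 -0.34; 0 0 0 -0.46; 0 0 0 -0.58; 0 0 0 -0.7; 0 0 0 -0.82; 0 0 0 -0.94; 0 0 0 -1.06; 0 0 0 -1.18; 0 0 0 -1.26; 0 0 0 -1.303; 0 0 0 -1.303; 0 0 0 -1.303"

```text
time_s: 5.15
position: [0.6036, 0.1229, 0.2248]
eef_rot: [[-0.894, -0.448, 0.004], [-0.448, 0.894, 0.007], [-0.007, 0.004, -1.0]]
wrist_force: [6.0, 14.3, -3.9]
width: 0.014
```

>>> step_arm:
  targets: "0 0 0 0; 0 0 0 0; 0 0 0 0; 0 0 -40 0; 0 0 -80 0; 0 0 -120 0; 0 0 -120 0; 0 0 -120 0"
  grip: 60

```text
time_s: 6.15
position: [0.6016, 0.1184, 0.3439]
eef_rot: [[-0.895, -0.446, -0.001], [-0.446, 0.895, -0.0], [0.001, 0.0, -1.0]]
wrist_force: [0.4, -0.2, 0.2]
width: 0.0601
```

Run:
```python
from h import *
ci=env.camera_info('wrist');snap('wrist','w2.png')
s=env.observe();print(s['time_s'],s['position'],s['wrist_force'],s['joint_positions'])
print(ci['origin'],ci['attitude'])
```

```text
6.2 [0.60138618 0.11842834 0.34317389] [-0.52143595 -0.07353754  0.52202959] [ 1.27178926e-02  3.32289000e-01  1.15586577e+00 -8.22145058e-05
  1.65593896e+00 -2.01993503e+00]
[0.54041821 0.08734603 0.50130915] [[-0.44531813 -0.86824626 -0.21872401]
 [ 0.89537168 -0.43151244 -0.11002985]
 [ 0.00115087 -0.24483757  0.96956343]]
```

View pics/w2.png

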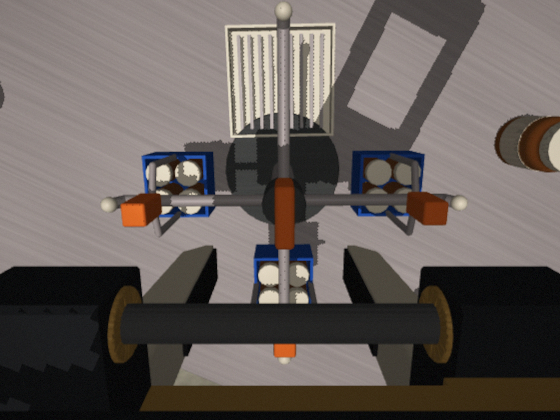

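The tray (columns 228–333, rows 25–135) is centred under the branch (column 284, ball at (284,11)), so the turn is done. Next I move above the carrier.

>>> step_arm:
  targets: "314 -282 43 1.83; 314 -282 43 1.83; 314 -282 43 1.83; 314 -282 43 1.83; 314 -282 43 1.83; 314 -282 43 1.83; 314 -282 43 1.83; 314 -282 43 1.83; 314 -282 43 1.83; 314 -282 43 1.83; 314 -282 43 1.83; 314 -282 43 1.83; 314 -282 43 1.83; 314 -282 43 1.83"

```text
time_s: 7.95
position: [0.4467, -0.2737, 0.3016]
eef_rot: [[-0.203, 0.979, -0.0], [0.979, 0.203, 0.0], [0.0, -0.0, -1.0]]
wrist_force: [0.7, -0.4, 0.7]
width: 0.0602
```

Run:
```python
from h import *
ci=env.camera_info('wrist');snap('wrist','w3.png');snap('top','top3.png')
s=env.observe();print(s['time_s'],s['position'],s['eef_rot'],s['joint_positions'])
print(proj(ci,(.445,-.2735,.16)),proj(ci,(.445,-.2735,.045)))
ci={'K':ci['K'],'origin':np.array([0.54041821,0.08734603,0.50130915]),'attitude':np.array([[-0.44531813,-0.86824626,-0.21872401],[0.89537168,-0.43151244,-0.11002985],[0.00115087,-0.24483757,0.96956343]])}
B=lambda u,v,z: back(ci,u,v,z)[:2]
b=[B(284,11,.204),B(284,357,.204),B(109,204,.204),B(459,203,.204)];a=sum(b)/4
c=[B(*p,.022) for p in[(227,25),(334,24),(332,136),(231,137)]];t=sum(c)/4
d=b[0]-b[1];d/=np.linalg.norm(d)
print('axis',a,'dir',np.arctan2(*d[::-1]),'fb',a+.11*d,b[0]-.033*d,'tray',t)
```

```text
8.05 [ 0.44667786 -0.27370066  0.30165147] [[-2.02103115e-01  9.79364248e-01  1.06252649e-05]
 [ 9.79364248e-01  2.02103116e-01 -1.02714560e-05]
 [-1.22068959e-05  8.33011129e-06 -1.00000000e+00]] [-7.62854736e-01  1.70984385e-01  1.46495892e+00 -8.31375967e-08
  1.50563457e+00 -9.66359607e-01]
[279.06854377 200.46831546] [279.25150281 178.16131864]
axis [0.60038609 0.12137857] dir -2.6773270312410866 fb [0.50202952 0.07212428] [0.50205925 0.07212183] tray [0.50329038 0.07110554]
```

View pics/w3.png

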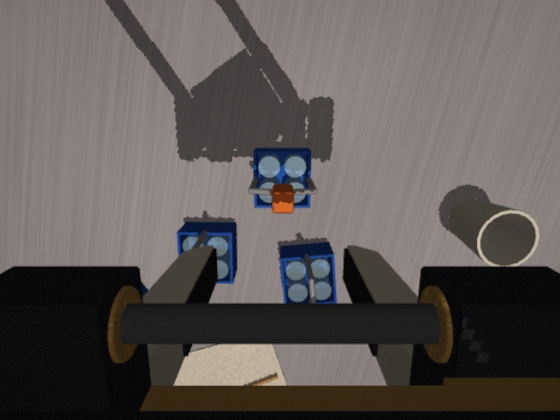

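The target carrier's grip top is at about (283,203), with the bail across the image, so it is square to the jaws. It needs +1.6 mm along tool y and −2 mm along tool x.

>>> step_arm:
  targets: "-2 1.6 50 0; -2 1.6 100 0; -2 1.6 140 0; -2 1.6 160 0; -2 1.6 168 0; -2 1.6 168 0; -2 1.6 168 0"

```text
time_s: 8.93
position: [0.4493, -0.276, 0.1348]
eef_rot: [[-0.202, 0.979, 0.002], [0.979, 0.202, -0.002], [-0.002, 0.001, -1.0]]
wrist_force: [0.4, -1.0, 1.3]
width: 0.0598
```

>>> step_arm:
  targets: "0 0 0 0; 0 0 0 0; 0 0 0 0; 0 0 0 0; 0 0 0 0; 0 0 0 0"
  grip: 0

```text
time_s: 9.68
position: [0.4486, -0.2753, 0.1336]
eef_rot: [[-0.202, 0.979, -0.0], [0.979, 0.202, 0.0], [0.0, -0.0, -1.0]]
wrist_force: [0.1, -0.4, -0.4]
width: 0.0176
```

>>> step_arm:
  targets: "0 0 -15 0; 0 0 -45 0; 0 0 -80 0; 0 0 -113 0; 0 0 -113 0; 0 0 -113 0"

```text
time_s: 10.42
position: [0.4481, -0.2749, 0.2457]
eef_rot: [[-0.202, 0.979, -0.001], [0.979, 0.202, 0.001], [0.001, -0.001, -1.0]]
wrist_force: [-0.1, 1.3, -2.7]
width: 0.0181
```

>>> step_arm:
  targets: "12 2 0 0.05; 34 5 0 0.15; 60 9 0 0.27; 90 13 0 0.4; 120 18 0 0.53; 150 22 0 0.66; 180 27 0 0.79; 210 31 0 0.91; 240 36 0 1.03; 265 39 0 1.13; 285 42 0 1.22; 299 44 0 1.28; 308 46 0 1.31; 308 46 0 1.31; 308 46 0 1.31; 308 46 0 1.31; 308 46 0 1.31"

```text
time_s: 12.55
position: [0.4316, 0.0352, 0.2466]
eef_rot: [[0.895, 0.447, -0.0], [0.447, -0.895, -0.0], [-0.0, -0.0, -1.0]]
wrist_force: [-0.4, 0.2, -2.4]
width: 0.0183
```

Run:
```python
from h import *
ci=env.camera_info('wrist');w=snap('wrist','w4.png');s4=env.camera_info('scene');sc=snap('scene','s4.png')
s=env.observe();print(s['time_s'],s['position'],s['eef_rot'],s['wrist_force'],s['width'],s['joint_positions'])
a=sc[180:340,210:370];a=cv2.resize(a,(420,420),interpolation=cv2.INTER_CUBIC)
cv2.imwrite('pics/m4.png',cv2.cvtColor(np.hstack([a,w[:,90:470]]),cv2.COLOR_RGB2BGR))
fb=np.array([.5022,.0723]);p=s['position'][:2];d=np.array([-.8945,-.447]);e=p-fb;print('out',e@d,'side',e@np.array([.447,-.8945]))
```

```text
12.65 [0.43160664 0.035324   0.24665396] [[ 8.94519967e-01  4.47027996e-01  1.40245968e-05]
 [ 4.47027996e-01 -8.94519966e-01 -2.56911506e-05]
 [ 1.06061830e-06  2.92506346e-05 -1.00000000e+00]] [ 0.79849295 -0.73421978 -1.4547333 ] 0.018053750784830975 [-1.77056358e-01  2.92589338e-02  1.75822834e+00 -2.33658358e-05
  1.35408705e+00  9.30304880e-01]
out 0.07967402958075635 side 0.0015198014646955517
```

View pics/m4.png

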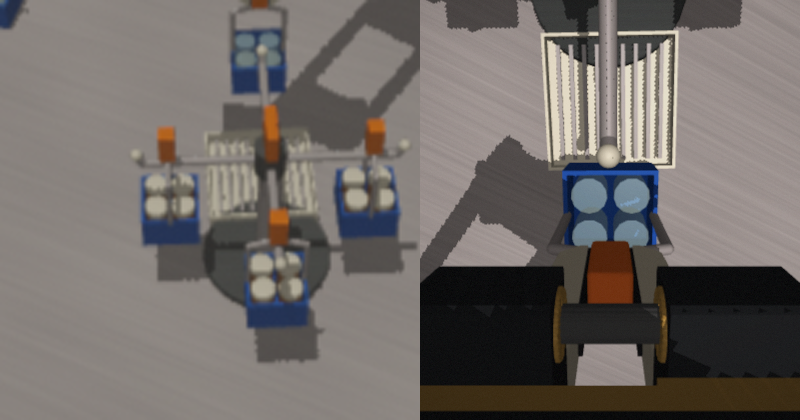

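The wrist view shows the branch and ball (column 278 full frame) in line with the grip (column 280), and the carrier hanging square with the ball ahead of the bail. I'll thread it in.

>>> step_arm:
  targets: "8 -1 0 0; 20 -1 0 0; 34 -1 0 0; 48 -1 0 0; 62 -1 0 0; 73 -1 0 0; 80 -1 0 0; 80 -1 0 0; 80 -1 0 0; 80 -1 0 0"

```text
time_s: 13.9
position: [0.5024, 0.0721, 0.2468]
eef_rot: [[0.894, 0.447, -0.0], [0.447, -0.894, -0.0], [-0.0, 0.0, -1.0]]
wrist_force: [-0.0, -1.0, -2.2]
width: 0.0176
```

>>> step_arm:
  targets: "0 0 8 0; 0 0 16 0; 0 0 24 0; 0 0 29 0; 0 0 31 0; 0 0 31 0; 0 0 31 0"

```text
time_s: 14.78
position: [0.5029, 0.0723, 0.2159]
eef_rot: [[0.894, 0.447, 0.001], [0.447, -0.894, -0.0], [0.0, 0.0, -1.0]]
wrist_force: [-0.3, -0.4, -2.1]
width: 0.0178
```

Run:
```python
from h import *
w=snap('wrist','w5.png');sc=snap('scene','s5.png')
s=env.observe();print(s['time_s'],s['position'],s['wrist_force'],s['width'])
a=sc[180:340,210:370];a=cv2.resize(a,(420,420),interpolation=cv2.INTER_CUBIC)
cv2.imwrite('pics/m5.png',cv2.cvtColor(np.hstack([a,w[:,90:470]]),cv2.COLOR_RGB2BGR))
```

```text
14.875 [0.50285428 0.07225487 0.21592753] [-1.08559502 -0.21348873 -2.52364267] 0.017690591784642964
```

View pics/m5.png

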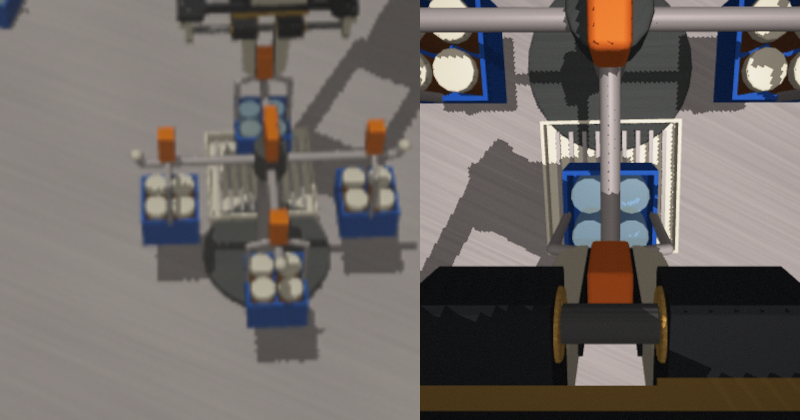

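The branch (column 608) now runs through the bail, between its uprights. I'll lower it until it makes contact.

>>> step_arm:
  targets: "0 0 1 0; 0 0 2 0; 0 0 2 0; 0 0 2 0"

```text
time_s: 15.38
position: [0.5028, 0.0723, 0.2138]
eef_rot: [[0.894, 0.447, 0.0], [0.447, -0.894, -0.0], [0.0, 0.0, -1.0]]
wrist_force: [-1.1, 0.0, -1.0]
width: 0.0178
```

>>> step_arm:
  targets: "0 0 0.5 0; 0 0 1 0; 0 0 1 0; 0 0 1 0"

```text
time_s: 15.88
position: [0.5029, 0.0722, 0.2135]
eef_rot: [[0.894, 0.447, 0.001], [0.447, -0.894, -0.0], [0.001, 0.001, -1.0]]
wrist_force: [-1.9, 0.2, 5.6]
width: 0.0177
```

>>> step_arm:
  targets: "0 0 0 0; 0 0 0 0; 0 0 0 0; 0 0 0 0; 0 0 -15 0; 0 0 -40 0; 0 0 -80 0; 0 0 -120 0; 0 0 -150 0; -60 0 -150 0; -120 0 -150 0; -120 0 -150 0; -120 0 -150 0; -120 0 -150 0; -120 0 -150 0; -120 0 -150 0"
  grip: 50

```text
time_s: 17.88
position: [0.3958, 0.0188, 0.3623]
eef_rot: [[0.894, 0.448, -0.001], [0.448, -0.894, 0.0], [-0.001, -0.001, -1.0]]
wrist_force: [-0.5, -1.0, -0.9]
width: 0.0502
```

Run:
```python
from h import *
ci=env.camera_info('wrist');w=snap('wrist','w6.png');sc=snap('scene','s6.png')
s=env.observe();print(s['time_s'],s['position'],s['wrist_force'],s['width'])
a=sc[180:340,210:370];a=cv2.resize(a,(420,420),interpolation=cv2.INTER_CUBIC)
cv2.imwrite('pics/m6.png',cv2.cvtColor(np.hstack([a,w[:,90:470]]),cv2.COLOR_RGB2BGR))
for p in[(.5022,.0723,.24),(.5022,.0723,.125),(.4727,.0576,.204)]:print(proj(ci,p)+[330,0])
```

```text
17.975 [0.39558148 0.01873041 0.36240948] [ 0.60541335 -0.25662424  0.94830503] 0.050111507161583434
[609.35607731  38.00668203]
[609.66415979  61.66393442]
[609.40652488  91.37758002]
```

View pics/m6.png

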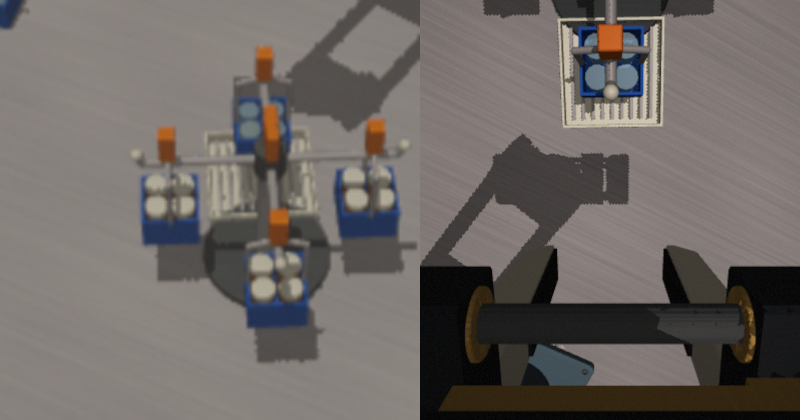

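The carrier hangs freely: the grip is at (611,42) against a predicted (609,38), level and over the tray. I'll let it settle, check for motion, and hand in.

>>> step_arm:
  targets: "0 0 0 0; 0 0 0 0; 0 0 0 0; 0 0 0 0; 0 0 0 0; 0 0 0 0; 0 0 0 0; 0 0 0 0; 0 0 0 0; 0 0 0 0; 0 0 0 0; 0 0 0 0; 0 0 0 0; 0 0 0 0; 0 0 0 0; 0 0 0 0"

```text
time_s: 19.98
position: [0.3954, 0.0186, 0.3626]
eef_rot: [[0.894, 0.447, -0.0], [0.447, -0.894, 0.0], [-0.0, -0.0, -1.0]]
wrist_force: [-0.4, -0.4, -0.1]
width: 0.0503
```

Run:
```python
from h import *
f=[env.grab_frame('scene')[180:340,210:370].astype(int) for _ in range(6)]
f0=cv2.cvtColor(cv2.imread('pics/s6.png'),cv2.COLOR_BGR2RGB)[180:340,210:370].astype(int)
m=[abs(x-f[0]).max(axis=2) for x in f[1:]+[f0]]
print([(int((x>40).sum()),int(x.max())) for x in m])
if max((x>40).sum() for x in m[:5])<15: print('handing in',env.finish_job(),env.observe()['time_s'])
```

```text
[(0, 4), (0, 3), (0, 3), (0, 4), (0, 4), (0, 25)]
the job is handed in; nothing more can be done
the job is handed in; nothing more can be done
```

The carrier now hangs by its bail on the empty branch over the middle of the tray, and I've handed the job in at about 20 s of robot time.

- **Turning the tree:** I turned it by the knob about 1.30 rad counter-clockwise. The wrist camera then put the hanging point about 2 mm from the tray's middle.
- **Hanging the carrier:** I gripped the leftmost loose carrier by its orange grip and threaded the bail over the ball. I lowered it until it touched the branch at about 5.6 N, then let go and backed the arm away.
- **Last checks:** The grip was within about 4 pixels of where it should be, and the carrier hung level over the tray. Six pictures in a row showed no movement. The wrist force was near zero with the arm clear.
- **Jar, cup and bowl:** I kept clear of them throughout but did not measure them again at the end.
- **Disagreement between cameras:** The top and wrist cameras differed by about 4 mm on the tree's axis. I used the wrist camera's value because the knob grasp agreed with it.

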